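Reassemble the washed pill organizer

TASK

Lift the pill splitter off the lower half of the pill organizer and set it, right way up, on the middle of the cork coaster. Then rebuild the organizer on its lower half where that stands in the tray: first the open row, then the row with the closed lids on top, right way up, with all edges flush so that it makes one square pile. Set things down rather than dropping them, and leave the carafe, the salt shaker and the other things in the tray where they are.

Things in the scene. Friction and masses are not known exactly. Their poses are not given: they have to be found in the camera images.
- lower_half: Lower half of a pale pastel plastic pill organizer, two rows already clipped together: one loose block 126 x 48 x 36 mm with seven open cells along the top, lying flat on the tray floor. Origin at the centre of the underside, x along the 126 mm length, y along the 48 mm width, z up; the top is at z = 36 mm.
- open_row: Loose organizer row of the same plastic, 126 x 48 x 18 mm, with seven open cells in its top (the rim is flat; treat it as a solid block). It starts on one of the two places on the sloping stand, its length down the slope. Origin at the centre of the underside, x along the length (uphill on the stand), y along the width, z out of its top. About 60 g.
- lidded_row: The other loose row, same plastic and same 126 x 48 x 18 mm, but its top is closed by seven flat lids. It starts on the other place on the stand. Origin and axes as for the open row. About 60 g.
- pill_splitter: Pill splitter, 84 x 42 x 24 mm, flat box with a white base and a clear lid snapped shut (one rigid piece), lying on top of the lower half. Origin at the centre of the underside, x along the 84 mm length, y along the 42 mm width, z out of its lid. About 60 g.
- coaster: Square cork coaster, 100 x 100 x 5 mm, fixed on the table. Origin at the centre of its underside, z up; top at z = 5 mm.
- tray: Rectangular bamboo tray, fixed, 220 (x) x 290 (y) mm outside; floor 6 mm thick, walls 8 mm thick and 22 mm high. Origin at the centre of its underside.
- stand: Bamboo drying stand, fixed: a panel 152 mm long by 190 mm wide, sloped 0.61 rad (35 deg) from level, rising towards the stand's own +x. The two rows lie on it side by side about 100 mm apart (at y = +50 and -50 mm, within 4 mm), each with its lower end against a foot lip 10 mm high. The sides are open. Origin at table level under the middle; panel top edge about 105 mm above the table.
- carafe: Closed green glass carafe, 170 mm high, 76 mm across at the widest, standing loose near the coaster between tray and stand; not to be disturbed. Origin at the centre of its underside.
- vial: Orange pill vial, 32 mm across, 70 mm high, standing in the tray; leave it. Origin at the centre of its underside.
- egg_cup: White ceramic egg cup, 48 mm across, 60 mm high, standing in the tray; leave it. Origin at the centre of its underside.
- shaker: Steel salt shaker, 40 mm across, 85 mm high, standing just in front of the foot of the stand, 110 to 120 mm from the stand's middle towards its -x; leave it. Origin at the centre of its underside.
- teaspoon: Steel teaspoon, about 115 mm long, lying in the tray beside the organizer on its side towards the robot, about parallel to it; leave it. Up to 24 mm wide and 6 mm high; origin under its middle, x along its length.
Things that resemble listed ones, but are neither listed nor needed, are in the scene too. What is shaped like the open_row but purple or red is not meant.

How it is judged:
By the outcome, as a careful person would: the job done as asked, in the order asked, and still so for the second after the job is handed in, with the robot touching nothing.
It also fails if it takes over 72 s, if anything falls off the work surface, if the arm or the gripper's body presses on something with over 40 N, if the wrist force passes 120 N, or if a joint passes its speed limit or range.

ROBOT

A 6-joint arm with a two-finger parallel gripper is mounted at the origin on the work surface. World frame = base frame: x ahead of the robot, y to its left, z up, the work surface at z = 0. Lengths are in m, angles in degrees, forces in N, time in s.
With the tool pointing down it reaches from about 0.325 to 0.9 m from the base axis. Payload 3.5 kg.
Tool frame: the origin (TCP) lies on the centre line of the jaws, within the pads' length; the fingertips stand tcp_to_tips ahead of it and the grasp point (between the pads) lies 2 mm behind it (tcp_to_tips is the distance from the TCP to the fingertips, in m); z points along the fingers, y is the line along which they close (so a half turn about z gives the same grasp; the last joint's range is limited). The gripper opens to 85 mm and grips with 20 to 120 N. Pads are 22 mm wide; open, the fingers measure 114 mm over their backs; the gripper's body (76 mm by 85 mm) begins 54 mm behind the grasp point. The pads swing forward as they close: fully open they stand 13 mm farther back than shut.
Start: joints at [-78.977, 15.837, -1.513, 72.651, 0, 84.076], TCP at [0.182, -0.598, 0.248] pointing down, gripper open.
Joint ranges: [-178.77, 178.77], [-48.84, 107.48], [-61.69, 71.31], [-111.58, 123.2], [-90, 87.43], [-180, 180]. Speed limits (degrees/s): [147.25, 147.25, 180, 180, 180, 180].

INTERFACE

Orientations are given as a 3x3 rotation matrix whose columns are the frame's x, y, z axes.
In Python, from plant import * gives the robot as it stands.
- The arm moves only by the tool jog_arm, never from a script. Its arguments are lists of equal length, an entry for each row: "dp": the shift along the world's x, y, z in mm, a list of three; "roll": the turn about the world's z in rad. A call has 1 to 10 rows; each row shifts and turns the commanded pose from where the row before left it; what a row does not reach is not made up. A row lasts 1/12 s, in which the tool goes at most 41.7 mm and 7.16 degrees, less where a joint would pass 70% of its speed; a pose out of reach is approached as far as the arm can. A call with a gripper value outside its range is refused whole. "jaw" is the finger opening in mm, from 0 to 85.4, set as the call begins (left out, the last holds). The fingers move at their own pace and stop on an object; "force" is the grip in N (left out, the last holds). Time passes only in rows, so rows that do not move let the fingers close. It gives the time, the measured TCP pose, the force, the opening and the grip force at its end, in the units of the state.
- state(): the state, without advancing time (a new reading comes with each control period).
- grab_frame(name): name is "scene" or "top" or "wrist"; returns a dict with "image" (420x560x3 uint8, red, green, blue), "mtx" (3x3 intrinsics, pixels), "pose" (4x4, takes a point from camera to world coordinates). Camera axes: x right, y down, z forward; pixel columns grow to the right and rows downward; lengths in m; the calibration is good to about 2 mm. A picture is of the moment at which its call begins. There is no depth.
- sign_off(): hands the job in; it is judged then, once.
The state is a dict: "t": time; "joints": joint angles; "joint_vel": joint speeds; "joint_efforts": joint torques, N m; "position": TCP position; "tool_rot": TCP orientation; "force": force on the tool from outside, world axes, zero at the start; "wrist_torque": the same for the moment, N m; "opening": finger opening in m; "grasp_force": force on a finger pad.
Only numpy, scipy, OpenCV 4.12 (cv2) and the standard library are available. Lean on these libraries where they do the work, as an engineer would, in place of code of your own. Each camera call takes 0.05 s, during which the arm holds its last target. There are 200 camera calls.

## Working session

There is one attempt and no reset: what is moved stays moved. The work goes in short steps, Python scripts to look and compute and a tool call to move; the robot and the scene stay as the last step left them, time stands still between calls to the robot, and variables do not carry over. Pictures are saved under pics/ and viewed, at most 10 in all, crops included, and the job is handed in when it is done.

Besides the shell and the picture viewer there is one more tool, called after "Emit:" by a JSON object that holds its "fn" and its "kwargs". jog_arm: Moves the arm, as the interface text tells. Its arguments: {"type":"object","properties":{"dp":{"type":"array"},"roll":{"type":"array"},"jaw":{"type":"number"},"force":{"type":"number"}},"required":["dp","roll"]}

```bash
ls; mkdir -p pics; python3 - <<'E'
from plant import *
import cv2,numpy as np,pickle
s=state();print({k:np.round(v,3).tolist() for k,v in s.items()})
try: print(tcp_to_tips)
except Exception as e: print(e)
import plant;print([n for n in dir(plant) if n[0]!='_'])
for n in("scene","top"):
    f=grab_frame(n);pickle.dump(f,open(n+'0.pkl','wb'));cv2.imwrite(f'pics/{n}0.png',f["image"][:,:,::-1])
    print(n,f["mtx"].round(1).tolist(),f["pose"].round(3).tolist())
E
```

```text
pics
{'t': 0.0, 'joints': [-78.976, 15.879, -1.6, 72.652, -0.003, 84.078], 'joint_vel': [0.049, -0.022, 0.018, 0.025, -0.015, 0.06], 'joint_efforts': [-0.001, -44.551, 29.52, 0.016, -0.0, 0.0], 'position': [0.182, -0.597, 0.247], 'tool_rot': [[0.957, 0.291, -0.0], [0.291, -0.957, 0.002], [0.0, -0.002, -1.0]], 'force': [-0.027, -0.64, -0.279], 'wrist_torque': [0.011, -0.035, 0.014], 'grasp_force': 0.0, 'opening': 0.086}
0.017
['PlanningError', 'grab_frame', 'sign_off', 'state', 'tcp_to_tips']
scene [[388.8, 0.0, 284.1], [0.0, 388.8, 205.3], [0.0, 0.0, 1.0]] [[0.528, 0.61, -0.591, 1.094], [0.849, -0.394, 0.352, -0.26], [-0.019, -0.688, -0.726, 0.837], [0.0, 0.0, 0.0, 1.0]]
top [[466.0, 0.0, 271.2], [0.0, 466.0, 205.8], [0.0, 0.0, 1.0]] [[0.009, -0.989, 0.148, 0.266], [-1.0, -0.011, -0.012, 0.128], [0.013, -0.148, -0.989, 1.42], [0.0, 0.0, 0.0, 1.0]]
```

View pics/scene0.png

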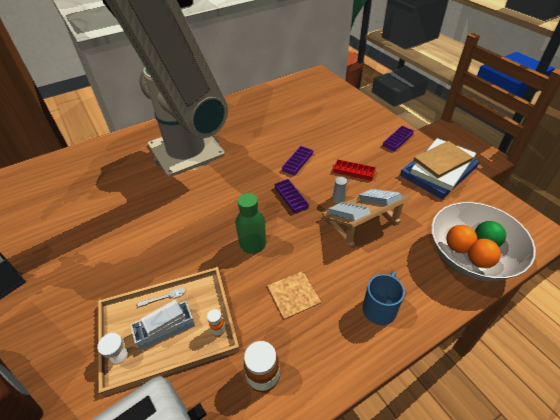

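View pics/top0.png

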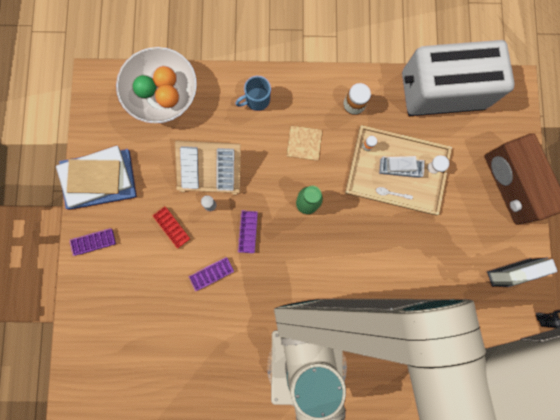

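The scene view shows the tray with organizer and splitter (162,322), the coaster (293,294), the carafe (251,225) and the stand with its two rows (348,211)/(380,198). In the top view these are the organizer (402,167), coaster (305,143) and stand (208,167).

Row candidates in the top view:
- Pale rows on the stand: (190,167) and (225,168).
- Purple rows: (248,232), (211,273) and (93,242).
- Red row: (171,228).

Only the two pale rows on the stand fit. The one at (225,168) looks open and the one at (190,167) looks lidded. I'll confirm that in a crop.

```bash
cat > h.py <<'E'
import numpy as np,cv2,pickle
def ray(f,uv):
    uv=np.atleast_2d(np.float64(uv)); d=np.c_[uv,np.ones(len(uv))]@np.linalg.inv(f["mtx"]).T@f["pose"][:3,:3].T
    return f["pose"][:3,3],d
def on_z(f,uv,z):
    o,d=ray(f,uv); return o+d*((z-o[2])/d[:,2])[:,None]
def proj(f,P):
    P=np.atleast_2d(P); c=(P-f["pose"][:3,3])@f["pose"][:3,:3]; u=c@f["mtx"].T; return u[:,:2]/u[:,2:]
def tri(f,uv,g,uv2):
    o,d=ray(f,uv);p,e=ray(g,uv2);d=d[0];e=e[0]
    s=np.linalg.lstsq(np.c_[d,-e],p-o,rcond=None)[0]; a=o+d*s[0];b=p+e*s[1]; return (a+b)/2,np.linalg.norm(a-b)
E
python3 - <<'E'
from h import *
T=pickle.load(open('top0.pkl','rb'));S=pickle.load(open('scene0.pkl','rb'))
for n,uv,z in [("splitter",(402,167),.066),("egg",(440,163),.06),("vial",(372,142),.076),("shaker",(207,203),.085),("lid row",(190,167),.08),("open row",(226,168),.08),("carafe",(313,193),.17)]:
    print(n,on_z(T,uv,z)[0].round(3))
hsv=cv2.cvtColor(T["image"],cv2.COLOR_RGB2HSV)
a=T["image"][130:205,160:260][:,:,::-1];b=S["image"][165:245,310:420][:,:,::-1]
a=cv2.resize(a,None,fx=4,fy=4,interpolation=cv2.INTER_CUBIC);b=cv2.resize(b,None,fx=3.5,fy=3.75,interpolation=cv2.INTER_CUBIC)
c=T["image"][120:215,280:460][:,:,::-1];c=cv2.resize(c,None,fx=4.36,fy=3,interpolation=cv2.INTER_CUBIC)
r=np.hstack([a,b]);c=cv2.resize(c,(r.shape[1],285));cv2.imwrite('pics/crop1.png',np.vstack([r,c]))
E
```

```text
splitter [ 0.59  -0.279  0.066]
egg [ 0.605 -0.395  0.06 ]
vial [ 0.663 -0.188  0.076]
shaker [0.472 0.297 0.085]
lid row [0.579 0.351 0.08 ]
open row [0.577 0.245 0.08 ]
carafe [ 0.489 -0.001  0.17 ]
```

View pics/crop1.png

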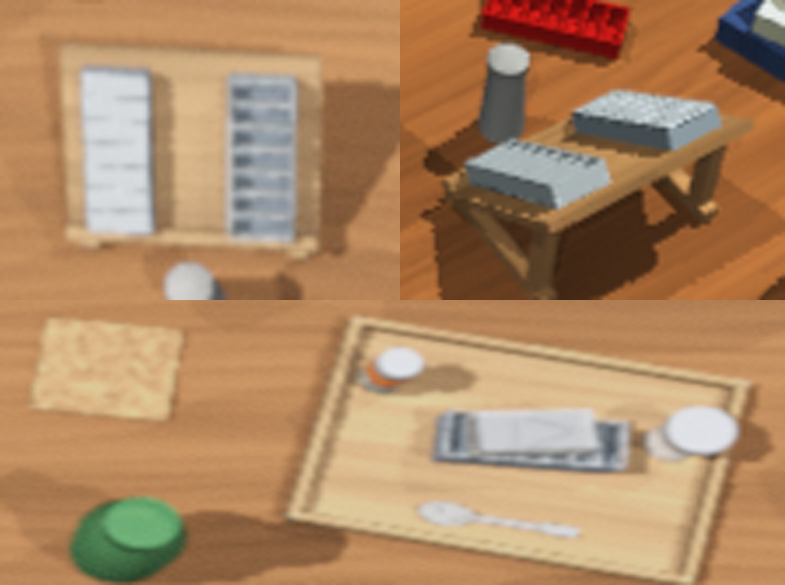

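The crop confirms it: the row at (190,167), y≈0.35, has closed lids and the one at (225,168), y≈0.245, is open. I'll move above the splitter next.

Emit:
{"fn": "jog_arm", "kwargs": {"dp": [[26,20,0],[26,20,0],[26,20,0],[26,20,0],[26,20,0],[26,20,0],[26,20,0],[26,20,0]], "roll": [0.08,0.08,0.08,0.08,0.08,0.08,0.08,0.08]}}

```text
t: 0.77
position: [0.391, -0.4364, 0.2478]
tool_rot: [[0.59, 0.807, -0.001], [0.807, -0.59, 0.001], [0.0, -0.001, -1.0]]
force: [-0.5, -0.8, -0.6]
opening: 0.0853
grasp_force: 0.0
```

Emit:
{"fn": "jog_arm", "kwargs": {"dp": [[26,20,0],[26,20,0],[26,20,0],[26,20,0],[25,20,0],[25,20,0],[25,20,0],[21,18,0],[0,0,0],[0,0,0]], "roll": [0.08,0.08,0.08,0.08,0.08,0.08,0.08,0.02,0,0]}}

```text
t: 1.6
position: [0.5907, -0.2785, 0.2475]
tool_rot: [[0.053, 0.999, -0.001], [0.999, -0.053, 0.0], [0.0, -0.001, -1.0]]
force: [0.5, -0.6, -0.1]
opening: 0.0855
grasp_force: 0.0
```

```bash
python3 - <<'E'
from plant import *
from h import *
f=grab_frame("wrist");pickle.dump(f,open('w1.pkl','wb'));cv2.imwrite('pics/w1.png',f["image"][:,:,::-1])
s=state();print(s['position'],s['tool_rot'].round(3).tolist() if hasattr(s['tool_rot'],'round') else s['tool_rot'],s['joints'],f["pose"].round(3).tolist(),f["mtx"].round(1).tolist())
E
```

```text
[ 0.5899744  -0.27936884  0.24756725] [[0.054, 0.999, -0.002], [0.999, -0.054, 0.0], [0.0, -0.002, -1.0]] [-3.09959885e+01  1.87347761e+01  2.29298895e+00  7.36455172e+01
 -3.17689525e-02  6.21091551e+01] [[0.999, -0.049, -0.018, 0.596], [-0.052, -0.946, -0.32, -0.196], [-0.001, 0.321, -0.947, 0.374], [0.0, 0.0, 0.0, 1.0]] [[371.9, 0.0, 281.7], [0.0, 371.9, 205.5], [0.0, 0.0, 1.0]]
```

View pics/w1.png

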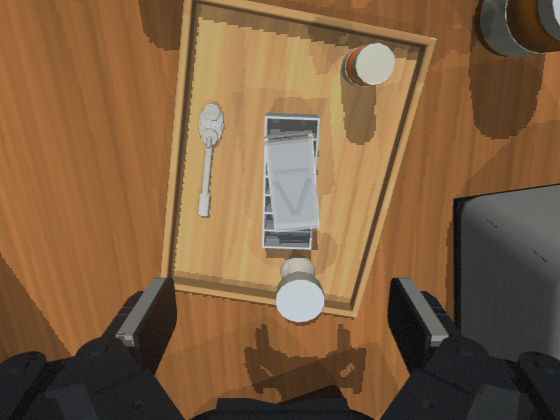

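The wrist view shows the organizer rim with corners near (266,115), (320,117), (310,248) and (263,247). The splitter sits on it at about (266,138), (313,134), (319,228) and (277,231). The vial is at (370,65), the egg cup at (300,300) and the spoon at (208,160).

```bash
cat >> h.py <<'E'
def rect(pts):
    (c,wh,a)=cv2.minAreaRect(np.float32(pts[:,:2]*1000)); w,h=wh
    if w<h: a+=90
    a=(a+90)%180-90
    return np.round(c,1),np.round((max(wh),min(wh)),1),round(a,1)   # long-axis angle deg
def blob(f,mask,x0,y0,x1,y1):
    m=np.zeros_like(mask); m[y0:y1,x0:x1]=mask[y0:y1,x0:x1]
    cs,_=cv2.findContours(m,cv2.RETR_EXTERNAL,cv2.CHAIN_APPROX_NONE)
    c=max(cs,key=cv2.contourArea); return cv2.convexHull(c)[:,0].astype(float),cv2.contourArea(c)
E
python3 - <<'E'
from h import *
f=pickle.load(open('w1.pkl','rb'));hsv=cv2.cvtColor(f["image"],cv2.COLOR_RGB2HSV);H,S,V=cv2.split(hsv)
m=((S<90)).astype(np.uint8)*255
h,a=blob(f,m,258,108,330,252);print('low organizer z42',a,rect(on_z(f,h,.042)))
ap=cv2.approxPolyDP(h.astype(np.float32).reshape(-1,1,2),4,True)[:,0];print(ap.tolist())
m2=((S<40)&(V>130)).astype(np.uint8)*255
m2=cv2.morphologyEx(m2,cv2.MORPH_OPEN,np.ones((9,9)))
h,a=blob(f,m2,258,108,330,252);print('splitter z66',a,rect(on_z(f,h,.066)),cv2.boxPoints(cv2.minAreaRect(np.float32(h))).round().tolist())
T=pickle.load(open('top0.pkl','rb'));H,S,V=cv2.split(cv2.cvtColor(T["image"],cv2.COLOR_RGB2HSV))
print('row tops',V[168,190],S[168,190],'cork',hsv[0,0],cv2.cvtColor(T["image"],cv2.COLOR_RGB2HSV)[143,305],'wood',cv2.cvtColor(T["image"],cv2.COLOR_RGB2HSV)[143,270])
E
```

```text
low organizer z42 7209.5 (array([ 599.5, -288.6]), array([130. ,  54.8]), 86.0)
[[315.0, 114.0], [320.0, 118.0], [319.0, 227.0], [311.0, 249.0], [263.0, 248.0], [265.0, 114.0]]
splitter z66 4219.0 (array([ 599. , -283.8]), array([82.1, 44. ]), -89.3) [[263.0, 140.0], [315.0, 138.0], [319.0, 230.0], [266.0, 232.0]]
row tops 221 8 cork [ 14 160 155] [ 17 100 219] wood [ 15 128 203]
```

```bash
python3 - <<'E'
from h import *
f=pickle.load(open('w1.pkl','rb'));c=f["image"][105:255,235:345,::-1]
T=pickle.load(open('top0.pkl','rb'));d=T["image"][115:170,275:335,::-1]
c=cv2.resize(c,None,fx=4,fy=4,interpolation=cv2.INTER_CUBIC);d=cv2.resize(d,(360,330),interpolation=cv2.INTER_CUBIC)
d=cv2.copyMakeBorder(d,0,270,0,0,cv2.BORDER_CONSTANT);cv2.imwrite('pics/crop2.png',np.hstack([c,d]))
E
```

```text
(no output)
```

View pics/crop2.png

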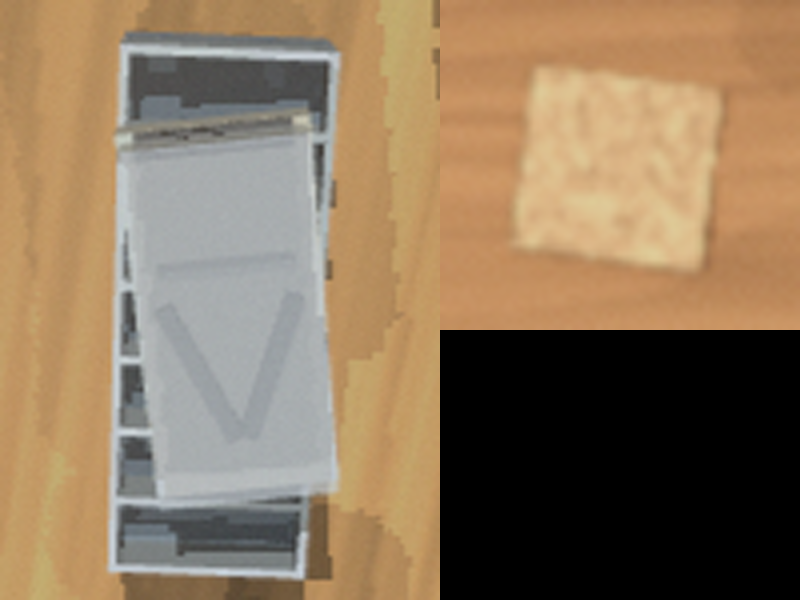

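The crop shows the organizer rim corners at (122,46), (338,52), (303,577), (110,571), and the splitter lid at (128,150), (306,136), (336,490), (158,494). The coaster corners are at (535,67), (722,90), (700,270) and (515,245).

```bash
python3 - <<'E'
from h import *
f=pickle.load(open('w1.pkl','rb'));T=pickle.load(open('top0.pkl','rb'))
def show(n,P):
    print(n,'c',(P.mean(0)*1000).round(1)[:2]);E=np.roll(P,-1,0)-P
    for e in E: print('   len %.1f ang %.1f'%(np.hypot(*e[:2])*1000,np.degrees(np.arctan2(e[1],e[0]))))
o=np.array([[122,46],[338,52],[303,577],[110,571]])/4+[235,105];show('org',on_z(f,o,.042))
s=np.array([[128,150],[306,136],[336,490],[158,494]])/4+[235,105];show('spl',on_z(f,s,.066))
c=(np.array([[535,67],[722,90],[700,270],[515,245]])-[440,0])/6+[275,115];show('coast',on_z(T,c,.005))
E
```

```text
org c [ 597.4 -290.1]
   len 47.2 ang -4.6
   len 126.2 ang -95.0
   len 47.4 ang 175.1
   len 125.8 ang 84.9
spl c [ 600.5 -282.8]
   len 36.9 ang 1.5
   len 79.2 ang -86.7
   len 39.8 ang 178.4
   len 77.0 ang 91.3
coast c [677.8   7.2]
   len 99.0 ang -96.5
   len 98.0 ang 172.9
   len 97.1 ang 82.8
   len 96.8 ang -6.0
```

```bash
python3 - <<'E'
from h import *
f=pickle.load(open('w1.pkl','rb'))
R=np.array([[.054,.999,-.002],[.999,-.054,0],[0,-.002,-1]]);p=np.array([.58997,-.27937,.24757])
for uv,y in [((176,283),-.0427),((389,281),.0427),((162,340),-.0427)]:
    o,d=ray(f,uv);o=R.T@(o-p);d=R.T@d[0];print(uv,((o+d*(y-o[1])/d[1])*1000).round(1))
E
```

```text
(176, 283) [  4.  -42.7   8.8]
(389, 281) [ 9.8 42.7  0.5]
(162, 340) [ -6.4 -42.7 -13.8]
```

Emit:
{"fn": "jog_arm", "kwargs": {"dp": [[5,-2,-30],[5,-2,-30],[0,0,-30],[0,0,-30],[0,0,0],[0,0,0]], "roll": [0.045,0.045,0,0,0,0], "jaw": 60}}

```text
t: 2.15
position: [0.5975, -0.2837, 0.1263]
tool_rot: [[-0.033, 0.999, -0.005], [0.999, 0.033, 0.003], [0.003, -0.005, -1.0]]
force: [0.4, 0.0, 0.8]
opening: 0.0602
grasp_force: 0.0
```

Emit:
{"fn": "jog_arm", "kwargs": {"dp": [[0,0,-25],[0,0,-25],[0,0,-12],[0,0,-5],[0,0,0],[0,0,0]], "roll": [0,0,0,0,0,0]}}

```text
t: 2.65
position: [0.6011, -0.2846, 0.063]
tool_rot: [[-0.035, 0.999, 0.002], [0.999, 0.035, -0.001], [-0.001, 0.002, -1.0]]
force: [0.2, -0.2, 0.5]
opening: 0.06
grasp_force: 0.0
```

Emit:
{"fn": "jog_arm", "kwargs": {"dp": [[0,0,0],[0,0,0],[0,0,0],[0,0,0],[0,0,0],[0,0,0],[0,0,0]], "roll": [0,0,0,0,0,0,0], "jaw": 36, "force": 25}}

```text
t: 3.23
position: [0.6016, -0.2847, 0.0635]
tool_rot: [[-0.035, 0.999, 0.003], [0.999, 0.035, -0.002], [-0.002, 0.003, -1.0]]
force: [0.2, 0.1, 6.1]
opening: 0.0409
grasp_force: 26.1
```

Emit:
{"fn": "jog_arm", "kwargs": {"dp": [[0,0,6],[0,0,14],[0,0,30],[0,0,30],[0,10,0],[8,25,0],[8,30,0],[8,30,0],[8,30,0],[9,30,0]], "roll": [0,0,0,0,0,-0.03,-0.03,-0.03,-0.03,-0.03]}}

```text
t: 4.07
position: [0.6408, -0.1272, 0.1411]
tool_rot: [[0.117, 0.993, -0.001], [0.993, -0.117, 0.0], [0.0, -0.001, -1.0]]
force: [0.2, -0.9, -2.0]
opening: 0.0411
grasp_force: 25.5
```

Emit:
{"fn": "jog_arm", "kwargs": {"dp": [[9,30,0],[9,30,0],[9,30,0],[9,30,0],[0,15,0],[0,0,0],[0,0,0]], "roll": [0,0,0,0,0,0,0]}}

```text
t: 4.65
position: [0.6765, 0.0068, 0.141]
tool_rot: [[0.113, 0.994, -0.001], [0.994, -0.113, -0.001], [-0.001, -0.001, -1.0]]
force: [-1.1, -0.3, -0.8]
opening: 0.0411
grasp_force: 25.6
```

```bash
python3 - <<'E'
from plant import *
from h import *
s=state();print(s['position'],s['tool_rot'][:2],s['force'],s['grasp_force'],s['opening'])
f=grab_frame("wrist");pickle.dump(f,open('w2.pkl','wb'));cv2.imwrite('pics/w2.png',f["image"][:,:,::-1])
E
```

```text
[0.67653523 0.00682185 0.14095358] [[ 1.13129862e-01  9.93579554e-01 -1.14186431e-03]
 [ 9.93579886e-01 -1.13130679e-01 -6.77920361e-04]] [-1.11377376 -0.32389783 -0.79431994] 25.55260330438614 0.04107030025016886
```

View pics/w2.png

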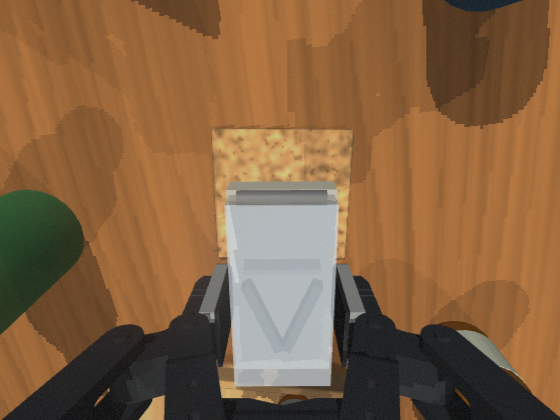

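The wrist view shows the splitter held square at (280,290), with the coaster below it, corners (214,130), (353,130) and (218,258).

```bash
python3 - <<'E'
from h import *
f=pickle.load(open('w2.pkl','rb'))
for n,uv,z in [('spl',[(227,198),(338,198),(331,386),(234,386)],.1435),('coaster',[(213,130),(353,130),(346.5,258),(218,258)],.005)]:
    P=on_z(f,uv,z)*1000;print(n,P[:,:2].round(1).tolist(),P.mean(0).round(1))
P=on_z(f,[(213,130),(353,130)],.005)*1000;e=P[1]-P[0];print(np.hypot(*e[:2]),np.degrees(np.arctan2(e[1],e[0])));u=e[:2]/np.hypot(*e[:2]);print('centre',P.mean(0)[:2]+50*np.array([u[1],-u[0]]))
E
```

```text
spl [[662.7, 52.3], [701.3, 47.9], [693.0, -34.9], [652.3, -30.3]] [677.3   8.8 143.5]
coaster [[634.7, 61.4], [731.8, 50.4], [721.6, -48.2], [621.5, -36.9]] [677.4   6.7   5. ]
97.70330382830807 -6.47863844279788
centre [677.56919911   6.1875301 ]
```

Emit:
{"fn": "jog_arm", "kwargs": {"dp": [[0,-2,-20],[0,0,-30],[0,0,-30],[0,0,-18],[0,0,-8],[0,0,-2],[0,0,-2],[0,0,0],[0,0,0]], "roll": [0,0,0,0,0,0,0,0,0]}}

```text
t: 5.45
position: [0.6787, 0.0037, 0.0332]
tool_rot: [[0.115, 0.993, 0.003], [0.993, -0.115, -0.0], [0.0, 0.003, -1.0]]
force: [-0.2, -0.1, -1.3]
opening: 0.041
grasp_force: 25.5
```

Emit:
{"fn": "jog_arm", "kwargs": {"dp": [[0,0,-1],[0,0,-1],[0,0,0],[0,0,0]], "roll": [0,0,0,0]}}

```text
t: 5.78
position: [0.6773, 0.0043, 0.0297]
tool_rot: [[0.115, 0.993, 0.0], [0.993, -0.115, -0.0], [0.0, 0.0, -1.0]]
force: [0.3, 0.3, -0.1]
opening: 0.0413
grasp_force: 25.5
```

Emit:
{"fn": "jog_arm", "kwargs": {"dp": [[0,0,-1],[0,0,-1],[0,0,0],[0,0,0]], "roll": [0,0,0,0]}}

```text
t: 6.12
position: [0.677, 0.0042, 0.0271]
tool_rot: [[0.115, 0.993, -0.0], [0.993, -0.115, 0.0], [0.0, -0.0, -1.0]]
force: [-0.2, 0.6, -0.3]
opening: 0.0412
grasp_force: 25.5
```

Emit:
{"fn": "jog_arm", "kwargs": {"dp": [[0,0,-1],[0,0,0],[0,0,0]], "roll": [0,0,0]}}

```text
t: 6.37
position: [0.6773, 0.0041, 0.0266]
tool_rot: [[0.115, 0.993, 0.0], [0.993, -0.115, -0.0], [0.0, 0.0, -1.0]]
force: [-0.4, 0.5, 0.2]
opening: 0.0408
grasp_force: 25.7
```

Emit:
{"fn": "jog_arm", "kwargs": {"dp": [[0,0,-1],[0,0,0],[0,0,0]], "roll": [0,0,0]}}

```text
t: 6.62
position: [0.6774, 0.0042, 0.0265]
tool_rot: [[0.115, 0.993, 0.0], [0.993, -0.115, -0.0], [-0.0, 0.0, -1.0]]
force: [-2.2, 0.9, 6.8]
opening: 0.0409
grasp_force: 26.2
```

Emit:
{"fn": "jog_arm", "kwargs": {"dp": [[0,0,-1],[0,0,0],[0,0,0]], "roll": [0,0,0]}}

```text
t: 6.87
position: [0.6774, 0.0041, 0.0265]
tool_rot: [[0.115, 0.993, 0.001], [0.993, -0.115, -0.0], [-0.0, 0.001, -1.0]]
force: [-4.6, -0.4, 10.9]
opening: 0.0412
grasp_force: 26.7
```

Emit:
{"fn": "jog_arm", "kwargs": {"dp": [[0,0,1],[0,0,0],[0,0,0],[0,0,0],[0,0,0],[0,0,15],[0,0,30],[0,0,30]], "roll": [0,0,0,0,0,0,0,0], "jaw": 60}}

```text
t: 7.53
position: [0.6753, 0.0043, 0.0989]
tool_rot: [[0.115, 0.993, -0.005], [0.993, -0.115, 0.0], [-0.0, -0.005, -1.0]]
force: [1.4, -0.2, -0.8]
opening: 0.0597
grasp_force: 0.0
```

Emit:
{"fn": "jog_arm", "kwargs": {"dp": [[0,0,30],[0,0,30],[-8,20,30],[-8,20,30],[-8,20,0],[-8,20,0],[-8,20,0],[-8,20,0],[-8,20,0],[-8,20,0]], "roll": [0,0.12,0.12,0.12,0.12,0.12,0.12,0.12,0.12,0.12]}}

```text
t: 8.37
position: [0.6126, 0.165, 0.22]
tool_rot: [[-0.825, 0.565, -0.0], [0.565, 0.825, -0.0], [0.0, -0.0, -1.0]]
force: [0.3, -0.1, -0.1]
opening: 0.0597
grasp_force: 0.0
```

Emit:
{"fn": "jog_arm", "kwargs": {"dp": [[-8,20,0],[-8,20,0],[-8,20,0],[-8,20,0],[-4,0,0],[0,0,0],[0,0,0]], "roll": [0.12,0.12,0.12,0.12,0.12,0.02,0]}}

```text
t: 8.95
position: [0.577, 0.2442, 0.22]
tool_rot: [[-1.0, -0.013, -0.0], [-0.013, 1.0, -0.0], [0.0, -0.0, -1.0]]
force: [-0.1, -0.1, 0.3]
opening: 0.06
grasp_force: 0.0
```

```bash
python3 - <<'E'
from plant import *
from h import *
s=state();print(s['position'],s['tool_rot'][:2].round(3),s['joints'].round(1))
f=grab_frame("wrist");pickle.dump(f,open('w3.pkl','wb'));cv2.imwrite('pics/w3.png',f["image"][:,:,::-1])
E
```

```text
[0.57696407 0.24423606 0.22003591] [[-1.    -0.013 -0.   ]
 [-0.013  1.    -0.   ]] [17.  16.9 -3.6 69.6 -0.  16.3]
```

View pics/w3.png

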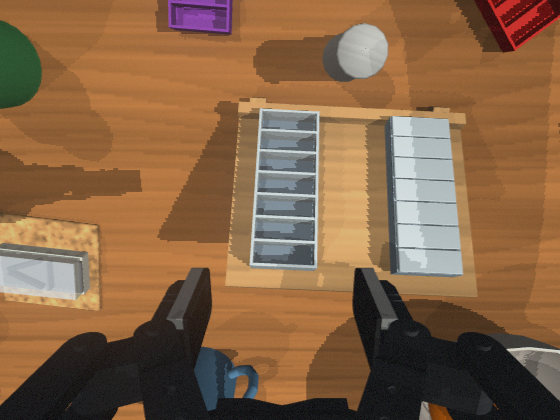

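The wrist view shows the open row with corners (260,109), (319,112), (316,270), (250,267). The lidded row is at (390,116), (449,118), (462,275), (393,272), and the shaker at (362,50). The splitter sits on the coaster.

```bash
cat > rows.py <<'E'
from h import *
def pnp(f,uv,L=126,W=48):
    # uv: low-left, low-right, high-right, high-left in the image (image right=+y); top-face frame x uphill,y,z out
    obj=np.float64([[-L/2,-W/2,0],[-L/2,W/2,0],[L/2,W/2,0],[L/2,-W/2,0]])/1000
    ok,rs,ts,er=cv2.solvePnPGeneric(obj,np.float64(uv),f["mtx"],None,flags=cv2.SOLVEPNP_IPPE)
    for r,t,e in zip(rs,ts,er):
        R=f["pose"][:3,:3]@cv2.Rodrigues(r)[0];p=f["pose"][:3,:3]@t[:,0]+f["pose"][:3,3]
        print('top c',(p*1000).round(1),'x',R[:,0].round(3),'y',R[:,1].round(3),'tilt %.1f yawx %.1f'%(np.degrees(np.arcsin(R[2,0])),np.degrees(np.arctan2(R[1,0],R[0,0]))),'err',e.round(2),'under',((p-R[:,2]*.018)*1000).round(1))
E
python3 - <<'E'
from rows import *
f=pickle.load(open('w3.pkl','rb'));g=cv2.cvtColor(f["image"],cv2.COLOR_RGB2GRAY)
O=[(260,109),(319,112),(316,270),(250,267)];L=[(390,116),(449,118),(462,275),(393,272)]
for n,q in(('open',O),('lid',L)):
    s=cv2.cornerSubPix(g,np.float32(q).reshape(-1,1,2),(4,4),(-1,-1),(3,50,.01))[:,0];print(n,s.round(1).tolist())
    pnp(f,q);pnp(f,s)
E
```

```text
open [[259.79998779296875, 109.5999984741211], [317.6000061035156, 113.80000305175781], [316.0, 270.0], [250.39999389648438, 263.29998779296875]]
top c [571.9 248.   71.1] x [ 0.852 -0.031  0.523] y [ 0.037  0.999 -0.002] tilt 31.6 yawx -2.1 err [0.15] under [581.3 247.7  55.8]
top c [578.3 247.7  75.6] x [ 1.    -0.022 -0.01 ] y [0.023 0.998 0.05 ] tilt -0.6 yawx -1.3 err [2.89] under [578.1 248.6  57.6]
top c [571.2 248.   70.4] x [ 0.82  -0.026  0.572] y [ 0.102  0.989 -0.102] tilt 34.9 yawx -1.8 err [0.96] under [581.3 245.5  55.7]
top c [578.6 247.2  76. ] x [ 0.997 -0.017 -0.072] y [0.028 0.986 0.166] tilt -4.1 yawx -0.9 err [3.32] under [577.4 250.3  58.3]
lid [[391.8999938964844, 115.9000015258789], [448.70001220703125, 121.9000015258789], [462.6000061035156, 273.70001220703125], [390.6000061035156, 273.29998779296875]]
top c [574.  352.9  72.7] x [ 0.824 -0.044  0.565] y [0.009 0.998 0.064] tilt 34.4 yawx -3.0 err [0.42] under [584.2 353.8  57.9]
top c [580.4 351.1  78.2] x [0.984 0.18  0.003] y [-0.145  0.783  0.605] tilt 0.2 yawx 10.4 err [4.2] under [578.4 361.8  63.9]
top c [573.8 352.4  74.1] x [ 0.796 -0.069  0.601] y [0.03  0.997 0.075] tilt 37.0 yawx -5.0 err [1.79] under [584.6 353.1  59.8]
top c [580.4 349.3  82.9] x [ 0.979  0.193 -0.058] y [-0.119  0.783  0.61 ] tilt -3.3 yawx 11.2 err [5.95] under [577.5 360.   68.7]
```

```bash
python3 - <<'E'
from h import *
def t(fn,p,yaw,pts):
    f=pickle.load(open(fn,'rb'));c,s=np.cos(yaw),np.sin(yaw)
    y=np.array([c,s,0]);z=np.array([0,0,-1.]);R=np.c_[np.cross(y,z),y,z]
    for uv,l in pts:
        o,d=ray(f,uv);o=R.T@(o-p);d=R.T@d[0];print(fn,uv,((o+d*(l-o[1])/d[1])*1000).round(1))
t('w3.pkl',[.57696,.24424,.22004],np.radians(90.7),[((210,269),-.030),((355,269),.030)])
t('w2.pkl',[.6765,.0068,.14095],np.radians(-6.5),[((228,264),-.0205),((336,264),.0205)])
E
```

```text
w3.pkl (210, 269) [  6.2 -30.   13.7]
w3.pkl (355, 269) [ 9.7 30.   7.3]
w2.pkl (228, 264) [ 15.3 -20.5   2.4]
w2.pkl (336, 264) [18.  20.5 -2.8]
```

Emit:
{"fn": "jog_arm", "kwargs": {"dp": [[0,4,-20],[0,0,-40],[0,0,-40],[0,0,-25],[0,0,-13],[0,0,-2],[0,0,-2],[0,0,0]], "roll": [-0.05,0,0,0,0,0,0,0]}}

```text
t: 9.67
position: [0.5789, 0.2483, 0.0799]
tool_rot: [[-0.999, 0.037, 0.003], [0.037, 0.999, 0.001], [-0.003, 0.001, -1.0]]
force: [-0.2, 1.6, -0.4]
opening: 0.0601
grasp_force: 0.0
```

Emit:
{"fn": "jog_arm", "kwargs": {"dp": [[0,0,-2],[0,0,-2],[0,0,-1],[0,0,0]], "roll": [0,0,0,0]}}

```text
t: 10.0
position: [0.5785, 0.2486, 0.0752]
tool_rot: [[-0.999, 0.036, 0.003], [0.036, 0.999, 0.001], [-0.003, 0.001, -1.0]]
force: [-1.7, -0.7, 3.9]
opening: 0.06
grasp_force: 1.7
```

Emit:
{"fn": "jog_arm", "kwargs": {"dp": [[0,0,2],[0,0,1],[0,0,0]], "roll": [0,0,0]}}

```text
t: 10.25
position: [0.5773, 0.2483, 0.0768]
tool_rot: [[-0.999, 0.036, 0.001], [0.036, 0.999, 0.0], [-0.001, 0.0, -1.0]]
force: [0.7, -0.7, -0.9]
opening: 0.0599
grasp_force: 0.0
```

Emit:
{"fn": "jog_arm", "kwargs": {"dp": [[0,0,0],[0,0,0],[0,0,0],[0,0,0],[0,0,0],[0,0,0]], "roll": [0,0,0,0,0,0], "jaw": 42, "force": 25}}

```text
t: 10.75
position: [0.5769, 0.2481, 0.0766]
tool_rot: [[-0.999, 0.036, -0.0], [0.036, 0.999, -0.0], [0.0, -0.0, -1.0]]
force: [-2.2, -0.3, 5.3]
opening: 0.0477
grasp_force: 28.6
```

Emit:
{"fn": "jog_arm", "kwargs": {"dp": [[0,0,3],[0,0,4],[0,0,6],[0,0,12],[0,0,20],[0,0,20],[0,0,20],[0,0,20],[0,0,0],[0,0,0]], "roll": [0,0,0,0,0,0,0,0,0,0]}}

```text
t: 11.58
position: [0.5786, 0.2486, 0.1836]
tool_rot: [[-0.999, 0.036, 0.004], [0.036, 0.999, 0.001], [-0.004, 0.002, -1.0]]
force: [-0.7, -0.3, -0.9]
opening: 0.0474
grasp_force: 25.9
```

```bash
python3 - <<'E'
from plant import *
from h import *
s=state();print(s['position'],s['opening'],s['grasp_force'])
f=grab_frame("wrist");pickle.dump(f,open('w4.pkl','wb'))
g=grab_frame("scene");pickle.dump(g,open('s4.pkl','wb'))
a=cv2.resize(f["image"],(480,360))
b=cv2.resize(g["image"][110:260,280:480],(480,360));b=b[:,:320]
cv2.imwrite('pics/w4.png',np.hstack([a,b])[:,:,::-1])
E
```

```text
[0.57863397 0.24859705 0.18361724] 0.04735546491284269 25.94179093837738
```

View pics/w4.png

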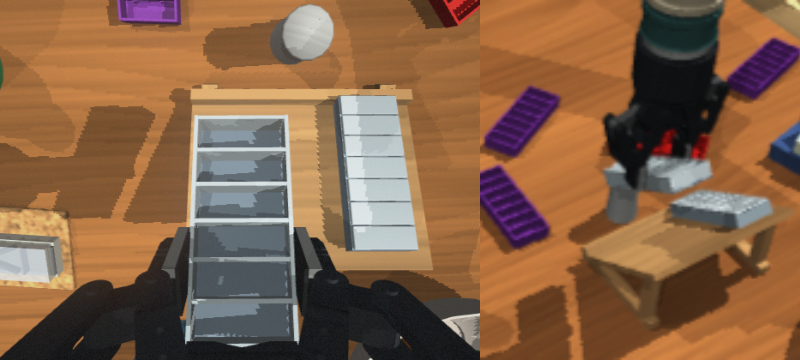

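The row is held firmly at about 33° tilt. I'll level it on the free patch of table near (0.55, 0.12), which is clear of the carafe, coaster and stand.

Emit:
{"fn": "jog_arm", "kwargs": {"dp": [[-4,-16,0],[-4,-20,0],[-4,-23,0],[-4,-23,0],[-4,-23,0],[-4,-18,-15],[-4,-6,-25],[0,0,-25],[0,0,-25],[0,0,-20]], "roll": [0,0,0,0,0,0,0,0,0,0], "force": 20}}

```text
t: 12.52
position: [0.5465, 0.1178, 0.0682]
tool_rot: [[-0.999, 0.037, -0.005], [0.037, 0.999, -0.001], [0.005, -0.001, -1.0]]
force: [-0.3, -0.1, -0.8]
opening: 0.0474
grasp_force: 25.9
```

Emit:
{"fn": "jog_arm", "kwargs": {"dp": [[0,0,-12],[0,0,-4],[0,0,-2],[0,0,-2],[0,0,0]], "roll": [0,0,0,0,0]}}

```text
t: 12.93
position: [0.5495, 0.1192, 0.052]
tool_rot: [[-0.999, 0.036, 0.001], [0.036, 0.999, 0.0], [-0.001, 0.0, -1.0]]
force: [-0.5, -1.1, 1.3]
opening: 0.047
grasp_force: 26.1
```

Emit:
{"fn": "jog_arm", "kwargs": {"dp": [[2,0,-3],[2,0,-3],[2,0,-3],[2,0,-3],[0,0,0]], "roll": [0,0,0,0,0], "jaw": 42, "force": 20}}

```text
t: 13.35
position: [0.5596, 0.1191, 0.0398]
tool_rot: [[-0.999, 0.036, 0.004], [0.036, 0.999, -0.0], [-0.004, -0.0, -1.0]]
force: [2.6, -1.4, 4.1]
opening: 0.0479
grasp_force: 26.5
```

Emit:
{"fn": "jog_arm", "kwargs": {"dp": [[2,0,-3],[1,0,-3],[1,0,-3],[1,0,-3],[0,0,0]], "roll": [0,0,0,0,0]}}

```text
t: 13.77
position: [0.5626, 0.1195, 0.0269]
tool_rot: [[-0.999, 0.036, 0.0], [0.036, 0.999, 0.001], [-0.0, 0.001, -1.0]]
force: [2.2, -0.2, 4.4]
opening: 0.0474
grasp_force: 26.8
```

Pivoting works, with a force of about 4 N.

Emit:
{"fn": "jog_arm", "kwargs": {"dp": [[0,0,-2],[0,0,-2],[0,0,0],[0,0,0]], "roll": [0,0,0,0]}}

```text
t: 14.1
position: [0.5615, 0.1193, 0.0229]
tool_rot: [[-0.999, 0.036, -0.001], [0.036, 0.999, 0.0], [0.001, 0.0, -1.0]]
force: [2.5, -0.2, 1.9]
opening: 0.0475
grasp_force: 26.8
```

Emit:
{"fn": "jog_arm", "kwargs": {"dp": [[0,0,-1],[0,0,-1],[0,0,0],[0,0,0]], "roll": [0,0,0,0]}}

```text
t: 14.43
position: [0.562, 0.1192, 0.0212]
tool_rot: [[-0.999, 0.036, -0.0], [0.036, 0.999, 0.0], [0.0, 0.0, -1.0]]
force: [2.5, -0.1, 3.2]
opening: 0.0472
grasp_force: 26.9
```

Emit:
{"fn": "jog_arm", "kwargs": {"dp": [[0,0,-2],[0,0,-1],[0,0,0],[0,0,0]], "roll": [0,0,0,0]}}

```text
t: 14.77
position: [0.562, 0.1191, 0.0181]
tool_rot: [[-0.999, 0.036, -0.0], [0.036, 0.999, -0.0], [0.0, -0.0, -1.0]]
force: [1.0, 0.1, 2.5]
opening: 0.0469
grasp_force: 26.9
```

Emit:
{"fn": "jog_arm", "kwargs": {"dp": [[0,0,-1],[0,0,-1],[0,0,0],[0,0,0]], "roll": [0,0,0,0]}}

```text
t: 15.1
position: [0.562, 0.1191, 0.0162]
tool_rot: [[-0.999, 0.036, -0.0], [0.036, 0.999, -0.0], [0.0, -0.0, -1.0]]
force: [2.3, -0.6, 3.8]
opening: 0.0474
grasp_force: 27.0
```

Emit:
{"fn": "jog_arm", "kwargs": {"dp": [[0,0,0],[0,0,0],[0,0,0],[0,0,0],[0,0,20],[0,0,40],[0,0,40],[0,0,40],[0,0,0],[0,0,0]], "roll": [0,0,0,0,0,0,0,0,0,0], "jaw": 62}}

```text
t: 15.93
position: [0.5646, 0.1194, 0.1597]
tool_rot: [[-0.999, 0.036, 0.007], [0.036, 0.999, 0.001], [-0.007, 0.001, -1.0]]
force: [-0.6, 0.0, -0.8]
opening: 0.0619
grasp_force: 0.0
```

```bash
python3 - <<'E'
from plant import *
from h import *
s=state();print(s['position'],s['tool_rot'][:2].round(3))
f=grab_frame("wrist");pickle.dump(f,open('w5.pkl','wb'));cv2.imwrite('pics/w5.png',f["image"][:,:,::-1])
H,S,V=cv2.split(cv2.cvtColor(f["image"],cv2.COLOR_RGB2HSV));m=((S<85)&(V>60)).astype(np.uint8)*255
m=cv2.morphologyEx(m,cv2.MORPH_OPEN,np.ones((2,2)))
n,l,st,c=cv2.connectedComponentsWithStats(m)
for i in np.argsort(-st[1:,4])[:6]+1: print(st[i],c[i].round())
E
```

```text
[0.56456316 0.11941466 0.15966849] [[-0.999  0.036  0.007]
 [ 0.036  0.999  0.001]]
[  247    92    71   167 10996] [282. 173.]
[  99  294   63   51 2152] [125. 316.]
[ 501   28   59   61 1711] [526.  54.]
[164 270  37  61 863] [182. 300.]
[365 269  37  62 829] [384. 299.]
[196 331  10  27  91] [202. 344.]
```

View pics/w5.png

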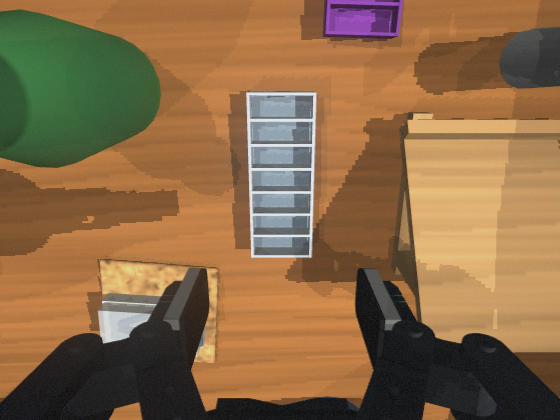

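The row now lies flat on the table with corners near (247,93), (317,93), (312,257) and (251,257). I can measure it automatically from its mask.

```bash
cat >> h.py <<'E'
def flatrect(f,z,box,smax=85):
    H,S,V=cv2.split(cv2.cvtColor(f["image"],cv2.COLOR_RGB2HSV));m=((S<smax)&(V>60)).astype(np.uint8)*255
    m=cv2.morphologyEx(m,cv2.MORPH_OPEN,np.ones((2,2)))
    h,a=blob(f,m,*box);return rect(on_z(f,h,z))
E
python3 - <<'E'
from h import *
f=pickle.load(open('w5.pkl','rb'));print(flatrect(f,.018,(235,80,335,275)))
P=on_z(f,[(247,93),(317.5,92.5),(312,257),(251,257)],.018)*1000;print(P[:,:2].round(1).tolist(),P.mean(0).round(1))
for i in range(4): e=P[(i+1)%4]-P[i];print(np.hypot(*e[:2]).round(1),np.degrees(np.arctan2(e[1],e[0])).round(1))
E
```

```text
(array([555.1, 120.4]), array([127.4,  49.2]), -2.0)
[[491.3, 98.5], [492.7, 147.1], [618.7, 142.2], [616.9, 93.4]] [554.9 120.3  18. ]
48.6 88.4
126.1 -2.2
48.8 -92.0
125.8 177.7
```

Emit:
{"fn": "jog_arm", "kwargs": {"dp": [[-4,1,-40],[-4,0,-40],[0,0,-35],[0,0,-15],[0,0,-5],[0,0,0],[0,0,0],[0,0,0]], "roll": [0,0,0,0,0,0,0,0]}}

```text
t: 16.65
position: [0.5555, 0.1202, 0.0224]
tool_rot: [[-0.999, 0.036, 0.002], [0.036, 0.999, 0.0], [-0.002, 0.0, -1.0]]
force: [0.5, 0.2, 0.6]
opening: 0.0621
grasp_force: 0.0
```

Emit:
{"fn": "jog_arm", "kwargs": {"dp": [[0,0,0],[0,0,0],[0,0,0],[0,0,0],[0,0,0]], "roll": [0,0,0,0,0], "jaw": 42, "force": 25}}

```text
t: 17.07
position: [0.556, 0.1203, 0.0231]
tool_rot: [[-0.999, 0.036, 0.004], [0.036, 0.999, 0.0], [-0.004, 0.0, -1.0]]
force: [-0.3, 0.6, 6.3]
opening: 0.0469
grasp_force: 27.1
```

Emit:
{"fn": "jog_arm", "kwargs": {"dp": [[0,0,5],[0,0,25],[0,0,40],[0,0,40],[0,0,40],[0,0,40],[0,-10,7],[0,-20,0],[3,-29,0],[3,-29,0]], "roll": [0,0,0,0,0,0,0,0,-0.1,-0.11]}}

```text
t: 17.9
position: [0.5597, 0.0317, 0.2186]
tool_rot: [[-0.969, 0.246, 0.0], [0.246, 0.969, -0.0], [-0.0, -0.0, -1.0]]
force: [0.6, -0.6, -0.8]
opening: 0.0468
grasp_force: 26.4
```

Emit:
{"fn": "jog_arm", "kwargs": {"dp": [[3,-29,0],[3,-29,0],[3,-29,0],[3,-29,0],[3,-29,0],[3,-29,0],[3,-29,0],[3,-29,0],[3,-29,0],[3,-29,0]], "roll": [-0.11,-0.11,-0.11,-0.11,-0.11,-0.11,-0.11,-0.11,-0.11,-0.11]}}

```text
t: 18.73
position: [0.5894, -0.2591, 0.2176]
tool_rot: [[-0.218, 0.976, -0.001], [0.976, 0.218, 0.001], [0.001, -0.001, -1.0]]
force: [0.6, 0.5, -1.0]
opening: 0.0473
grasp_force: 26.4
```

Emit:
{"fn": "jog_arm", "kwargs": {"dp": [[4,-23,0],[1,-10,0],[0,0,0],[0,0,0],[0,0,0],[0,0,0]], "roll": [-0.11,-0.1,-0.1,0,0,0]}}

```text
t: 19.23
position: [0.5947, -0.2903, 0.2179]
tool_rot: [[0.082, 0.997, -0.001], [0.997, -0.082, 0.001], [0.001, -0.001, -1.0]]
force: [0.0, -0.4, -1.4]
opening: 0.0473
grasp_force: 26.4
```

```bash
python3 - <<'E'
from plant import *
from h import *
s=state();p=s['position'];print(p,s['tool_rot'].round(4).tolist())
f=grab_frame("wrist");pickle.dump(f,open('w6.pkl','wb'))
g=cv2.cvtColor(f["image"],cv2.COLOR_RGB2HSV);z=p[2]-.005
for v in range(90,330,15): print(v,''.join('#' if (g[v,u,1]<70 and g[v,u,2]>60) else '.' for u in range(190,380,2)))
E
```

```text
[ 0.59472463 -0.29031406  0.21789332] [[0.0825, 0.9966, -0.0009], [0.9966, -0.0825, 0.0006], [0.0006, -0.001, -1.0]]
90 ...............................................................................................
105 ##########.......................##############################................................
120 ###########......................##############################................................
135 ########....#####################################################################..............
150 .####.......####################################################################...............
165 .####........###################################################################...............
180 ####.........###################################################################...............
195 #####.........#################################################################................
210 #####.........#################################################################................
225 ...............###############################################################.................
240 ...............###############################################################.................
255 ...............##############################################################..................
270 ........#######.#############################################################.######...........
285 #.##.#######.....###########################################################....########.......
300 ..########.......###########################################################.......########....
315 .#######..........#########################################################..........#######...
```

```bash
python3 - <<'E'
from h import *
f=pickle.load(open('w6.pkl','rb'));g=cv2.cvtColor(f["image"],cv2.COLOR_RGB2HSV);m=((g[...,1]<70)&(g[...,2]>60))
print('far edge row by col',[(u,int(np.where(m[:200,u])[0].min())) for u in (218,225,235,245,250,254,258,265,280,300,312,316,320,330,340,348)])
print('runs at u=225,340', [[int(x) for x in np.where(m[100:160,u])[0][:3]+100] for u in (225,340)])
def run(v,u0=285):
    r=m[v];a=u0
    while r[a-3:a].any(): a-=1
    b=u0
    while r[b+1:b+4].any(): b+=1
    return a,b
def side(vs,z,n):
    A=on_z(f,[(run(v)[0],v) for v in vs],z)[:,:2]*1000;B=on_z(f,[(run(v)[1]+1,v) for v in vs],z)[:,:2]*1000
    for q in(A,B):
        d=np.polyfit(q[:,1],q[:,0],1);print(n,'x at y=-290: %.1f'%np.polyval(d,-290.),'ang %.1f'%np.degrees(np.arctan2(1,d[0])),'w first',(B[0]-A[0]).round(1))
side(range(150,262,6),.2129,'row');side(range(106,126,3),.042,'low')
for n,uv,z in(('row far',[(225,133),(280,133),(340,133)],.2129),('low far',[(258,104),(312,104)],.042)): print(n,(on_z(f,uv,z)*1000).round(1).tolist())
E
```

```text
far edge row by col [(218, 130), (225, 128), (235, 128), (245, 128), (250, 128), (254, 106), (258, 103), (265, 103), (280, 103), (300, 103), (312, 103), (316, 128), (320, 128), (330, 128), (340, 40), (348, 30)]
runs at u=225,340 [[128, 129, 130], [128, 129, 130]]
row x at y=-290: 570.9 ang 85.4 w first [48.3 -4. ]
row x at y=-290: 619.6 ang 85.6 w first [48.3 -4. ]
low x at y=-290: 576.1 ang 88.1 w first [48.7 -4. ]
low x at y=-290: 620.4 ang 83.5 w first [48.7 -4. ]
row far [[580.6, -223.7, 212.9], [599.8, -225.3, 212.9], [620.8, -227.1, 212.9]]
low far [[581.7, -224.2, 42.0], [624.0, -227.7, 42.0]]
```

Emit:
{"fn": "jog_arm", "kwargs": {"dp": [[2,-1,-20],[0,0,-35],[0,0,-35],[0,0,-30],[0,0,-18],[0,0,-5],[0,0,-2],[0,0,0],[0,0,0],[0,0,0]], "roll": [-0.006,0,0,0,0,0,0,0,0,0]}}

```text
t: 20.12
position: [0.5987, -0.2927, 0.0757]
tool_rot: [[0.091, 0.996, 0.003], [0.996, -0.091, -0.002], [-0.002, 0.004, -1.0]]
force: [0.9, -1.0, -0.2]
opening: 0.0473
grasp_force: 26.4
```

```bash
python3 - <<'E'
from plant import *
from h import *
s=state();p=s['position'];print(p,s['tool_rot'].round(4).tolist(),s['force'])
f=grab_frame("wrist");pickle.dump(f,open('w7.pkl','wb'))
E
```

```text
[ 0.59874196 -0.29272157  0.07565287] [[0.0905, 0.9959, 0.0035], [0.9959, -0.0905, -0.0022], [-0.0019, 0.0037, -1.0]] [ 0.87315843 -0.9987787  -0.20531453]
```

Emit:
{"fn": "jog_arm", "kwargs": {"dp": [[-1,1,-2],[0,0,-2],[0,0,-2],[0,0,0],[0,0,0]], "roll": [0.004,0,0,0,0]}}

```text
t: 20.58
position: [0.5959, -0.2907, 0.067]
tool_rot: [[0.087, 0.996, -0.001], [0.996, -0.087, 0.0], [0.0, -0.001, -1.0]]
force: [-0.3, 1.1, -1.2]
opening: 0.0471
grasp_force: 26.4
```

```bash
python3 - <<'E'
from plant import *
s=state();print(s['position'].round(4),s['tool_rot'].round(4).tolist(),s['force'].round(1))
E
```

```text
[ 0.5959 -0.2907  0.067 ] [[0.087, 0.9962, -0.0006], [0.9962, -0.087, 0.0004], [0.0003, -0.0006, -1.0]] [-0.3  1.1 -1.2]
```

Emit:
{"fn": "jog_arm", "kwargs": {"dp": [[1,-1,0],[0,0,-1],[0,0,0],[0,0,0],[0,0,0]], "roll": [0,0,0,0,0]}}

```text
t: 21.0
position: [0.5972, -0.2919, 0.0663]
tool_rot: [[0.087, 0.996, -0.0], [0.996, -0.087, 0.0], [0.0, -0.0, -1.0]]
force: [-0.3, 0.2, -1.2]
opening: 0.0474
grasp_force: 26.4
```

Emit:
{"fn": "jog_arm", "kwargs": {"dp": [[0,0,-1],[0,0,-1],[0,0,0],[0,0,0]], "roll": [0,0,0,0]}}

```text
t: 21.33
position: [0.5973, -0.2919, 0.0652]
tool_rot: [[0.087, 0.996, 0.0], [0.996, -0.087, -0.0], [-0.0, 0.0, -1.0]]
force: [-1.1, 0.9, 5.1]
opening: 0.0472
grasp_force: 27.0
```

Emit:
{"fn": "jog_arm", "kwargs": {"dp": [[0,0,0],[0,0,0],[0,0,0],[0,0,0],[0,0,-8],[0,0,-8],[0,0,-2],[0,0,0],[0,0,0]], "roll": [0,0,0,0,0,0,0,0,0], "jaw": 60}}

```text
t: 22.08
position: [0.5967, -0.2916, 0.0455]
tool_rot: [[0.087, 0.996, -0.001], [0.996, -0.087, 0.001], [0.001, -0.001, -1.0]]
force: [0.5, -1.2, -0.2]
opening: 0.0599
grasp_force: 0.0
```

Emit:
{"fn": "jog_arm", "kwargs": {"dp": [[0,0,0],[0,0,0],[0,0,0],[0,0,0],[0,0,0]], "roll": [0,0,0,0,0], "jaw": 44, "force": 20}}

```text
t: 22.5
position: [0.5973, -0.2919, 0.0464]
tool_rot: [[0.087, 0.996, 0.0], [0.996, -0.087, -0.0], [-0.0, 0.0, -1.0]]
force: [-0.4, -0.1, -0.6]
opening: 0.0478
grasp_force: 22.4
```

Emit:
{"fn": "jog_arm", "kwargs": {"dp": [[0,0,0],[0,0,0],[0,0,0],[0,0,0],[0,0,20],[0,0,40],[0,0,40],[0,0,40],[0,0,0],[0,0,0]], "roll": [0,0,0,0,0,0,0,0,0,0], "jaw": 60}}

```text
t: 23.33
position: [0.5996, -0.2933, 0.1908]
tool_rot: [[0.087, 0.996, 0.007], [0.996, -0.087, -0.004], [-0.004, 0.008, -1.0]]
force: [0.0, -0.7, -0.9]
opening: 0.0601
grasp_force: 0.0
```

```bash
python3 - <<'E'
from plant import *
from h import *
s=state();print(s['position'].round(4),s['tool_rot'].round(3).tolist())
f=grab_frame("wrist");pickle.dump(f,open('w8.pkl','wb'))
g=cv2.cvtColor(f["image"],cv2.COLOR_RGB2HSV);m=((g[...,1]<70)&(g[...,2]>60))
for v in list(range(85,125,3))+list(range(130,300,10)): print(v,''.join('#' if m[v,u] else '.' for u in range(200,370,2)))
g=cv2.cvtColor(f["image"],cv2.COLOR_RGB2GRAY)
for u in (270,290): print(u,g[80:125,u].tolist())
E
```

```text
[ 0.5996 -0.2933  0.1908] [[0.087, 0.996, 0.007], [0.996, -0.087, -0.004], [-0.004, 0.008, -1.0]]
85 .....................................................................................
88 .....................................................................................
91 .....................................................................................
94 .....................................................................................
97 .....................................................................................
100 ............................#..##..............#..#.#................................
103 ......................##################################.............................
106 .....................####################################............................
109 .....................####################################............................
112 .....................####################################............................
115 .....................####################################............................
118 .............
[... 1518 characters left out ...]
#.....................################################..........................####
280 .....................................###################...........................##
290 .....................................###################.............................
270 [146, 144, 144, 143, 144, 146, 143, 144, 144, 142, 142, 143, 143, 140, 142, 139, 140, 140, 138, 141, 129, 114, 128, 138, 127, 159, 197, 195, 149, 104, 101, 101, 103, 102, 99, 101, 93, 95, 94, 76, 77, 76, 74, 77, 74]
290 [147, 140, 139, 140, 136, 140, 140, 137, 139, 138, 139, 139, 138, 137, 137, 139, 138, 139, 135, 139, 125, 117, 126, 134, 126, 152, 178, 179, 133, 87, 82, 82, 83, 83, 84, 84, 83, 82, 74, 74, 73, 74, 77, 111, 115]
```

```bash
python3 - <<'E'
from h import *
f=pickle.load(open('w8.pkl','rb'))
print('top pose',flatrect(f,.060,(220,104,330,300),70))
P=on_z(f,[(280,105.0)],.060)[0];print(P,f["pose"][:3,3])
for z in(.06,.042,.006): print(z,proj(f,[P[0],P[1],z]))
g=cv2.cvtColor(f["image"],cv2.COLOR_RGB2GRAY)
print('near end u=270/300',g[250:285,262].tolist())
print('scanlines (front) far-left corner');
for v in (102,103,110,150,200,250): print(v,g[v,232:252].tolist(),g[v,304:322].tolist())
E
```

```text
top pose (array([ 597.7, -301.9]), array([153.2,  53.4]), 87.5)
[ 0.60558041 -0.2272898   0.06      ] [ 0.60614885 -0.21012717  0.3173279 ]
0.06 [[280. 105.]]
0.042 [[279.90743312 103.26647033]]
0.006 [[279.75381452 100.38960545]]
near end u=270/300 [197, 201, 154, 98, 93, 96, 74, 113, 112, 111, 111, 144, 130, 125, 127, 126, 126, 124, 125, 128, 144, 196, 200, 132, 104, 102, 103, 103, 101, 103, 102, 105, 116, 113, 116]
scanlines (front) far-left corner
102 [161, 158, 157, 153, 151, 149, 144, 147, 145, 150, 149, 150, 144, 130, 126, 127, 125, 124, 125, 123] [125, 125, 123, 125, 129, 128, 138, 144, 140, 145, 149, 155, 156, 153, 155, 156, 152, 153]
103 [158, 157, 157, 151, 150, 149, 146, 144, 147, 147, 148, 150, 147, 145, 118, 138, 146, 146, 145, 145] [139, 136, 136, 120, 145, 145, 138, 140, 141, 146, 150, 154, 153, 154, 155, 153, 154, 153]
110 [158, 156, 154, 151, 148, 147, 146, 148, 150, 189, 196, 196, 117, 78, 82, 86, 83, 86, 83, 101] [75, 78, 81, 83, 70, 89, 167, 179, 174, 158, 154, 157, 152, 152, 154, 153, 156, 155]
150 [151, 146, 146, 150, 149, 151, 154, 159, 158, 157, 183, 196, 198, 132, 74, 91, 83, 108, 115, 114] [112, 114, 121, 94, 99, 182, 197, 180, 120, 143, 152, 153, 154, 155, 155, 152, 153, 152]
200 [153, 156, 159, 162, 160, 161, 160, 158, 157, 157, 156, 158, 191, 198, 174, 103, 75, 78, 119, 128] [127, 128, 95, 102, 185, 200, 145, 146, 149, 148, 149, 150, 149, 148, 152, 146, 147, 146]
250 [163, 162, 160, 159, 158, 159, 154, 151, 159, 157, 157, 158, 155, 163, 191, 198, 183, 178, 176, 177] [200, 199, 198, 201, 201, 130, 93, 139, 146, 150, 151, 151, 149, 147, 141, 141, 139, 139]
```

The open row sits flush: its far edge is at y=-227.3, as expected, and the end face projects where a flush stack would. Next is the lidded row.

Emit:
{"fn": "jog_arm", "kwargs": {"dp": [[0,10,30],[0,20,5],[-1,32,0],[-1,36,0],[-1,36,0],[-1,36,0],[-1,36,0],[-1,36,0],[-1,36,0],[-1,36,0]], "roll": [0,0,0.1,0.1,0.1,0.1,0.1,0.1,0.1,0.1]}}

```text
t: 24.22
position: [0.5872, 0.0239, 0.2186]
tool_rot: [[-0.658, 0.753, -0.005], [0.753, 0.658, 0.0], [0.003, -0.003, -1.0]]
force: [-0.5, 0.1, 0.6]
opening: 0.0598
grasp_force: 0.0
```

Emit:
{"fn": "jog_arm", "kwargs": {"dp": [[-1,36,0],[-1,36,0],[-1,36,0],[-1,36,0],[-1,36,0],[-1,36,0],[-1,36,0],[-1,36,0],[-1,20,0],[-1,12,0]], "roll": [0.1,0.1,0.1,0.1,0.1,0.1,0.1,0.1,0.02,0]}}

```text
t: 25.05
position: [0.5774, 0.3443, 0.2183]
tool_rot: [[-0.999, 0.035, -0.004], [0.035, 0.999, -0.001], [0.004, -0.002, -1.0]]
force: [1.0, -0.1, -0.0]
opening: 0.0598
grasp_force: 0.0
```

Emit:
{"fn": "jog_arm", "kwargs": {"dp": [[0,0,0],[0,0,0],[0,0,0],[0,0,0]], "roll": [0,0,0,0]}}

```text
t: 25.38
position: [0.5792, 0.3404, 0.221]
tool_rot: [[-0.999, 0.04, -0.001], [0.04, 0.999, -0.001], [0.001, -0.001, -1.0]]
force: [0.3, -0.5, 1.3]
opening: 0.0598
grasp_force: 0.0
```

```bash
python3 - <<'E'
from plant import *
from h import *
s=state();print(s['position'].round(4),s['tool_rot'].round(3).tolist())
f=grab_frame("wrist");pickle.dump(f,open('w9.pkl','wb'))
g=cv2.cvtColor(f["image"],cv2.COLOR_RGB2HSV);m=((g[...,1]<40)&(g[...,2]>120)).astype(np.uint8)*255
n,l,st,c=cv2.connectedComponentsWithStats(m)
for i in np.argsort(-st[1:,4])[:4]+1: print(st[i],c[i].round())
for v in range(90,300,8): print(v,''.join('#' if m[v,u] else '.' for u in range(220,370,2)))
E
```

```text
[0.5792 0.3404 0.221 ] [[-0.999, 0.04, -0.001], [0.04, 0.999, -0.001], [0.001, -0.001, -1.0]]
[ 267  112   67  158 9729] [299. 191.]
[ 525   96   35  152 2833] [546. 156.]
[ 187   22   51   55 2179] [212.  49.]
[305 351  62  49 905] [339. 377.]
90 ...........................................................................
98 ...........................................................................
106 ...........................................................................
114 .........................#############################.....................
122 ........................##############################.....................
130 ........................##############################.....................
138 ........................##############################.....................
146 ........................###############################....................
154 ........................###############################....................
162 ........................###############################....................
170 .........................############################
[... 602 characters left out ...]
.........################################...................
242 ........................#############################.###..................
250 ........................#################################..................
258 ........................#################################..................
266 ........................#################################..................
274 ...........................................................................
282 ...........................................................................
290 ...........................................................................
298 ...........................................................................
```

```bash
python3 - <<'E'
from rows import *
f=pickle.load(open('w9.pkl','rb'))
g=cv2.cvtColor(f["image"],cv2.COLOR_RGB2HSV);m=((g[...,1]<40)&(g[...,2]>120)).astype(np.uint8)*255
h,a=blob(f,m,255,100,345,290)
for e in (3,5):
    q=cv2.approxPolyDP(h.astype(np.float32).reshape(-1,1,2),e,True)[:,0];print(q.tolist())
# fit sides
C=[int(x) for x in ()]
L=[];R=[]
for v in range(122,262,4):
    r=np.where(m[v,255:345])[0]+255;L.append((r.min(),v));R.append((r.max()+1,v))
L=np.array(L);R=np.array(R);pl=np.polyfit(L[:,1],L[:,0],1);pr=np.polyfit(R[:,1],R[:,0],1)
top=[];bot=[]
for u in range(275,320,4):
    r=np.where(m[100:290,u])[0]+100;top.append((u,r.min()));bot.append((u,r.max()+1))
pt=np.polyfit(*np.array(top).T,1);pb=np.polyfit(*np.array(bot).T,1)
def X(s,t): # u=s0 v+s1 ; v=t0 u+t1
    v=(t[0]*s[1]+t[1])/(1-t[0]*s[0]);return (np.polyval(s,v),v)
uv=[X(pl,pt),X(pr,pt),X(pr,pb),X(pl,pb)];print(np.round(uv,1).tolist());pnp(f,uv)
E
```

```text
[[326.0, 112.0], [333.0, 267.0], [268.0, 269.0], [269.0, 113.0]]
[[326.0, 112.0], [333.0, 267.0], [268.0, 269.0], [269.0, 113.0]]
[[268.5, 112.0], [327.4, 112.0], [333.8, 267.7], [267.2, 269.9]]
top c [575.  354.1  72.1] x [ 0.835 -0.029  0.55 ] y [0.014 0.999 0.03 ] tilt 33.3 yawx -2.0 err [0.58] under [584.9 354.4  57.1]
top c [581.9 353.8  77.2] x [ 0.999 -0.007 -0.036] y [0.009 0.999 0.049] tilt -2.1 yawx -0.4 err [3.21] under [581.2 354.7  59.3]
```

Emit:
{"fn": "jog_arm", "kwargs": {"dp": [[0,7,-20],[0,7,-40],[0,0,-40],[0,0,-25],[0,0,-8],[0,0,-2],[0,0,0],[0,0,0],[0,0,0]], "roll": [0,0,0,0,0,0,0,0,0]}}

```text
t: 26.18
position: [0.5813, 0.3569, 0.0893]
tool_rot: [[-0.999, 0.038, 0.005], [0.038, 0.999, 0.002], [-0.004, 0.002, -1.0]]
force: [0.5, 0.1, -0.2]
opening: 0.06
grasp_force: 0.0
```

Emit:
{"fn": "jog_arm", "kwargs": {"dp": [[0,0,-3],[0,0,-3],[0,0,-1],[0,0,0],[0,0,0]], "roll": [0,0,0,0,0]}}

```text
t: 26.6
position: [0.579, 0.3561, 0.0792]
tool_rot: [[-0.999, 0.038, -0.0], [0.038, 0.999, -0.0], [0.0, -0.0, -1.0]]
force: [0.1, -0.7, -0.7]
opening: 0.06
grasp_force: 0.0
```

Emit:
{"fn": "jog_arm", "kwargs": {"dp": [[0,-2,-1],[0,0,0],[0,0,0]], "roll": [0,0,0]}}

```text
t: 26.85
position: [0.5791, 0.354, 0.0782]
tool_rot: [[-0.999, 0.038, -0.0], [0.038, 0.999, -0.0], [0.0, -0.0, -1.0]]
force: [-0.0, -0.7, 0.4]
opening: 0.0598
grasp_force: 0.0
```

Emit:
{"fn": "jog_arm", "kwargs": {"dp": [[0,0,0],[0,0,0],[0,0,0],[0,0,0],[0,0,0],[0,0,0]], "roll": [0,0,0,0,0,0], "jaw": 42, "force": 20}}

```text
t: 27.35
position: [0.5792, 0.3542, 0.0784]
tool_rot: [[-0.999, 0.038, 0.0], [0.038, 0.999, 0.0], [-0.0, 0.0, -1.0]]
force: [0.4, -0.6, 0.7]
opening: 0.0474
grasp_force: 20.9
```

Emit:
{"fn": "jog_arm", "kwargs": {"dp": [[0,0,3],[0,0,4],[0,0,6],[0,0,12],[0,0,20],[0,0,20],[0,0,20],[0,0,20],[0,0,0],[0,0,0]], "roll": [0,0,0,0,0,0,0,0,0,0]}}

```text
t: 28.18
position: [0.5806, 0.3548, 0.186]
tool_rot: [[-0.999, 0.038, 0.004], [0.038, 0.999, 0.002], [-0.004, 0.002, -1.0]]
force: [-0.8, -0.1, -1.5]
opening: 0.0477
grasp_force: 20.8
```

```bash
python3 - <<'E'
from plant import *
from h import *
s=state();print(s['position'].round(4),s['opening'],s['grasp_force'])
f=grab_frame("wrist");pickle.dump(f,open('w10.pkl','wb'))
g=cv2.cvtColor(f["image"],cv2.COLOR_RGB2HSV);m=((g[...,1]<40)&(g[...,2]>120))
for v in range(100,340,16): print(v,''.join('#' if m[v,u] else '.' for u in range(190,380,2)))
E
```

```text
[0.5806 0.3548 0.186 ] 0.047688797757954 20.78881412744522
100 ...............................................................................................
116 ...............................................................................................
132 ...............................................................................................
148 ....................#####################################################......................
164 ...................######################################################......................
180 ...................######################################################......................
196 ...................#######################################################.....................
212 ..................########################################################.....................
228 ..................########################################################.....................
244 ..................#########################################################....................
260 .................##########################################################....................
276 ....................#######################################################....................
292 ...........................################################################....................
308 ...............................##...##..##.#..##.#.#########################...................
324 ......................###.###..######.###.####.#####.#.###.#########..##..#....................
```

Emit:
{"fn": "jog_arm", "kwargs": {"dp": [[-1,-10,0],[-3,-25,0],[-4,-30,0],[-4,-30,0],[-4,-30,0],[-4,-30,0],[-4,-30,0],[-4,-28,0],[-2,-16,-10],[0,-5,-25]], "roll": [0,0,0,0,0,0,0,0,0,0]}}

```text
t: 29.07
position: [0.5501, 0.1172, 0.1499]
tool_rot: [[-0.999, 0.041, 0.004], [0.041, 0.999, -0.001], [-0.004, -0.001, -1.0]]
force: [0.9, 0.0, -0.1]
opening: 0.0475
grasp_force: 20.9
```

Emit:
{"fn": "jog_arm", "kwargs": {"dp": [[0,0,-25],[0,0,-25],[0,0,-20],[0,0,-12],[0,0,-6],[0,0,0],[0,0,0]], "roll": [0,0,0,0,0,0,0]}}

```text
t: 29.65
position: [0.5493, 0.1201, 0.0605]
tool_rot: [[-0.999, 0.038, -0.0], [0.038, 0.999, -0.0], [0.0, -0.0, -1.0]]
force: [0.2, -0.9, -0.6]
opening: 0.0478
grasp_force: 20.8
```

Emit:
{"fn": "jog_arm", "kwargs": {"dp": [[0,0,-3],[0,0,-3],[2,0,-3],[2,0,-3],[2,0,-3],[2,0,-3],[2,0,-3],[2,0,-3],[0,0,0]], "roll": [0,0,0,0,0,0,0,0,0]}}

```text
t: 30.4
position: [0.5625, 0.1203, 0.0364]
tool_rot: [[-0.999, 0.038, 0.002], [0.038, 0.999, 0.001], [-0.002, 0.001, -1.0]]
force: [2.5, 0.5, 4.9]
opening: 0.0475
grasp_force: 21.8
```

Emit:
{"fn": "jog_arm", "kwargs": {"dp": [[1,0,-3],[1,0,-3],[0,0,-3],[0,0,-2],[0,0,-2],[0,0,0],[0,0,0]], "roll": [0,0,0,0,0,0,0]}}

```text
t: 30.98
position: [0.5621, 0.1201, 0.0227]
tool_rot: [[-0.999, 0.038, -0.002], [0.038, 0.999, 0.0], [0.002, -0.0, -1.0]]
force: [0.0, -0.3, 0.6]
opening: 0.0478
grasp_force: 21.8
```

Emit:
{"fn": "jog_arm", "kwargs": {"dp": [[0,0,-2],[0,0,-2],[0,0,-2],[0,0,0],[0,0,0]], "roll": [0,0,0,0,0]}}

```text
t: 31.4
position: [0.5629, 0.1201, 0.0171]
tool_rot: [[-0.999, 0.038, -0.001], [0.038, 0.999, -0.0], [0.001, -0.0, -1.0]]
force: [0.2, -0.5, 1.3]
opening: 0.0477
grasp_force: 22.1
```

Emit:
{"fn": "jog_arm", "kwargs": {"dp": [[0,0,0],[0,0,0],[0,0,0],[0,0,0],[0,0,20],[0,0,40],[0,0,40],[0,0,40],[0,0,0],[0,0,0]], "roll": [0,0,0,0,0,0,0,0,0,0], "jaw": 62}}

```text
t: 32.23
position: [0.5657, 0.1204, 0.1608]
tool_rot: [[-0.999, 0.038, 0.007], [0.038, 0.999, 0.001], [-0.007, 0.001, -1.0]]
force: [-0.5, 0.2, 0.5]
opening: 0.062
grasp_force: 0.0
```

```bash
python3 - <<'E'
from plant import *
from h import *
s=state();print(s['position'].round(4),s['tool_rot'][:2].round(3))
f=grab_frame("wrist");pickle.dump(f,open('w11.pkl','wb'));print(flatrect(f,.018,(235,80,335,268),50))
g=cv2.cvtColor(f["image"],cv2.COLOR_RGB2HSV);m=((g[...,1]<50)&(g[...,2]>60))
for v in range(86,270,8): print(v,''.join('#' if m[v,u] else '.' for u in range(230,340,2)))
E
```

```text
[0.5657 0.1204 0.1608] [[-0.999  0.038  0.007]
 [ 0.038  0.999  0.001]]
(array([558.4, 121.4]), array([126.3,  48.5]), -2.0)
86 .......................................................
94 .......................................................
102 .........##################################............
110 .........##################################............
118 .........##################################............
126 .........##################################............
134 .........##################################............
142 .........##################################............
150 ..........################################.............
158 ..........################################.............
166 ..........################################.............
174 ..........################################.............
182 ..........################################.............
190 ..........################################.............
198 ..........################################.............
206 ..........################################.............
214 ..........################################.............
222 ...........##############################..............
230 ...........##############################..............
238 ...........##############################..............
246 ...........##############################..............
254 ...........##############################..............
262 .......................................................
```

Emit:
{"fn": "jog_arm", "kwargs": {"dp": [[-2,1,-40],[-2,0,-40],[0,0,-35],[0,0,-14],[0,0,-5],[0,0,0],[0,0,0],[0,0,0]], "roll": [0,0,0,0,0,0,0,0]}}

```text
t: 32.95
position: [0.5604, 0.1213, 0.0245]
tool_rot: [[-0.999, 0.038, 0.002], [0.038, 0.999, 0.0], [-0.002, 0.0, -1.0]]
force: [0.7, 0.5, 0.1]
opening: 0.0624
grasp_force: 0.0
```

Emit:
{"fn": "jog_arm", "kwargs": {"dp": [[0,0,0],[0,0,0],[0,0,0],[0,0,0],[0,0,0],[0,0,0]], "roll": [0,0,0,0,0,0], "jaw": 42, "force": 25}}

```text
t: 33.45
position: [0.5609, 0.1213, 0.0251]
tool_rot: [[-0.999, 0.038, 0.004], [0.038, 0.999, 0.0], [-0.004, 0.0, -1.0]]
force: [-0.8, 0.2, 5.5]
opening: 0.0468
grasp_force: 26.7
```

Emit:
{"fn": "jog_arm", "kwargs": {"dp": [[0,0,5],[0,0,25],[0,0,40],[0,0,40],[0,0,40],[0,0,40],[0,-10,5],[0,-20,0],[3,-29,0],[3,-29,0]], "roll": [0,0,0,0,0,0,0,0,-0.1,-0.11]}}

```text
t: 34.28
position: [0.5648, 0.0327, 0.2188]
tool_rot: [[-0.969, 0.248, 0.001], [0.248, 0.969, -0.0], [-0.001, 0.0, -1.0]]
force: [0.3, 0.2, 0.2]
opening: 0.0473
grasp_force: 26.1
```

Emit:
{"fn": "jog_arm", "kwargs": {"dp": [[3,-29,0],[3,-29,0],[3,-29,0],[3,-29,0],[3,-29,0],[3,-29,0],[3,-29,0],[3,-29,0],[3,-29,0],[3,-29,0]], "roll": [-0.11,-0.11,-0.11,-0.11,-0.11,-0.11,-0.11,-0.11,-0.11,-0.11]}}

```text
t: 35.12
position: [0.5946, -0.2581, 0.218]
tool_rot: [[-0.216, 0.976, -0.001], [0.976, 0.216, 0.001], [0.001, -0.001, -1.0]]
force: [-0.3, -0.1, 0.5]
opening: 0.0471
grasp_force: 26.1
```

Emit:
{"fn": "jog_arm", "kwargs": {"dp": [[2,-25,0],[1,-12,0],[0,0,0],[0,0,0],[0,0,0],[0,0,0]], "roll": [-0.11,-0.1,-0.1,0,0,0]}}

```text
t: 35.62
position: [0.5979, -0.2933, 0.2181]
tool_rot: [[0.084, 0.996, -0.001], [0.996, -0.084, 0.0], [0.0, -0.001, -1.0]]
force: [0.3, 0.4, -1.3]
opening: 0.0475
grasp_force: 26.1
```

```bash
python3 - <<'E'
from plant import *
from h import *
s=state();p=s['position'];R=s['tool_rot'];print(p.round(4),R.round(4).tolist(),'yaw',np.degrees(np.arctan2(R[1,1],R[0,1])))
f=grab_frame("wrist");pickle.dump(f,open('w12.pkl','wb'))
g=cv2.cvtColor(f["image"],cv2.COLOR_RGB2GRAY);G=pickle.load(open('w6.pkl','rb'));g6=cv2.cvtColor(G["image"],cv2.COLOR_RGB2GRAY)
for u in (230,335): print(u,g[115:150,u].tolist(),'\n  w6',g6[115:150,u].tolist())
E
```

```text
[ 0.5979 -0.2933  0.2181] [[0.0843, 0.9964, -0.0006], [0.9964, -0.0843, 0.0005], [0.0004, -0.0007, -1.0]] yaw -4.836581946211356
230 [151, 152, 154, 155, 154, 154, 156, 144, 114, 112, 113, 113, 127, 127, 158, 188, 191, 192, 191, 192, 192, 192, 193, 192, 191, 192, 193, 193, 194, 191, 192, 191, 193, 192, 192] 
  w6 [167, 169, 169, 168, 169, 170, 169, 172, 169, 170, 171, 170, 156, 142, 139, 139, 140, 139, 159, 210, 213, 213, 215, 214, 148, 90, 87, 85, 84, 84, 86, 84, 86, 84, 84]
335 [140, 141, 141, 138, 140, 139, 140, 126, 108, 108, 109, 110, 133, 127, 155, 182, 178, 176, 176, 176, 173, 174, 171, 173, 163, 163, 162, 160, 160, 160, 163, 160, 160, 162, 159] 
  w6 [161, 161, 162, 162, 162, 159, 161, 162, 160, 163, 159, 159, 149, 138, 136, 137, 139, 135, 156, 179, 179, 178, 183, 178, 108, 78, 76, 77, 87, 88, 85, 87, 82, 84, 83]
```

Emit:
{"fn": "jog_arm", "kwargs": {"dp": [[0,0,-20],[0,0,-35],[0,0,-35],[0,0,-20],[0,0,-10],[0,0,-4],[0,0,0],[0,0,0],[0,0,0]], "roll": [0,0,0,0,0,0,0,0,0]}}

```text
t: 36.42
position: [0.5998, -0.2947, 0.0967]
tool_rot: [[0.087, 0.996, 0.004], [0.996, -0.086, -0.002], [-0.002, 0.004, -1.0]]
force: [-0.0, -0.1, -0.1]
opening: 0.0472
grasp_force: 26.1
```

Emit:
{"fn": "jog_arm", "kwargs": {"dp": [[0,0,-2],[0,0,-1],[0,0,0],[0,0,0],[0,0,0]], "roll": [0,0,0,0,0]}}

```text
t: 36.83
position: [0.5982, -0.2939, 0.0915]
tool_rot: [[0.087, 0.996, 0.0], [0.996, -0.087, -0.0], [-0.0, 0.0, -1.0]]
force: [-0.1, 0.4, -1.4]
opening: 0.0471
grasp_force: 26.1
```

Correct by (-1, +0.5), then lower gently. Contact is expected at TCP z≈0.085.

Emit:
{"fn": "jog_arm", "kwargs": {"dp": [[-1,0.5,-2],[0,0,-2],[0,0,0],[0,0,0],[0,0,0]], "roll": [0,0,0,0,0]}}

```text
t: 37.25
position: [0.5971, -0.2933, 0.0872]
tool_rot: [[0.087, 0.996, -0.0], [0.996, -0.087, 0.0], [0.0, -0.0, -1.0]]
force: [-0.0, 0.0, -0.3]
opening: 0.0471
grasp_force: 26.1
```

Emit:
{"fn": "jog_arm", "kwargs": {"dp": [[0,0,-1],[0,0,-1],[0,0,0],[0,0,0]], "roll": [0,0,0,0]}}

```text
t: 37.58
position: [0.5972, -0.2934, 0.0853]
tool_rot: [[0.087, 0.996, 0.0], [0.996, -0.087, -0.0], [-0.0, 0.0, -1.0]]
force: [0.5, -0.4, -0.9]
opening: 0.0469
grasp_force: 26.1
```

Emit:
{"fn": "jog_arm", "kwargs": {"dp": [[0,0,-1],[0,0,-0.5],[0,0,0],[0,0,0]], "roll": [0,0,0,0]}}

```text
t: 37.92
position: [0.5973, -0.2934, 0.0851]
tool_rot: [[0.087, 0.996, 0.0], [0.996, -0.087, -0.0], [-0.0, 0.0, -1.0]]
force: [-1.7, 1.5, 5.1]
opening: 0.0468
grasp_force: 26.7
```

Emit:
{"fn": "jog_arm", "kwargs": {"dp": [[0,0,0],[0,0,0],[0,0,0],[0,0,0],[0,0,-8],[0,0,-10],[0,0,-4],[0,0,0],[0,0,0]], "roll": [0,0,0,0,0,0,0,0,0], "jaw": 60}}

```text
t: 38.67
position: [0.5964, -0.2929, 0.0606]
tool_rot: [[0.087, 0.996, -0.002], [0.996, -0.087, 0.001], [0.001, -0.002, -1.0]]
force: [-0.7, 0.3, 0.0]
opening: 0.0602
grasp_force: 0.0
```

Emit:
{"fn": "jog_arm", "kwargs": {"dp": [[0,0,0],[0,0,0],[0,0,0],[0,0,0],[0,0,0]], "roll": [0,0,0,0,0], "jaw": 44, "force": 20}}

```text
t: 39.08
position: [0.5972, -0.2933, 0.0619]
tool_rot: [[0.087, 0.996, 0.0], [0.996, -0.087, -0.0], [-0.0, 0.0, -1.0]]
force: [-0.0, -0.2, -0.7]
opening: 0.0475
grasp_force: 22.0
```

Emit:
{"fn": "jog_arm", "kwargs": {"dp": [[0,0,0],[0,0,0],[0,0,0],[0,0,0],[0,0,20],[0,0,40],[0,0,40],[0,0,20],[0,0,0],[0,0,0]], "roll": [0,0,0,0,0,0,0,0,0,0], "jaw": 60}}

```text
t: 39.92
position: [0.5985, -0.2942, 0.1843]
tool_rot: [[0.087, 0.996, 0.004], [0.996, -0.087, -0.003], [-0.002, 0.004, -1.0]]
force: [-0.0, -0.3, -0.3]
opening: 0.0604
grasp_force: 0.0
```

```bash
python3 - <<'E'
from plant import *
from h import *
s=state();print(s['position'].round(4),s['t'])
f=grab_frame("wrist");S=grab_frame("scene");pickle.dump((f,S),open('fin.pkl','wb'))
g=cv2.cvtColor(f["image"],cv2.COLOR_RGB2GRAY)
a=cv2.resize(f["image"][80:300,190:370],(360,440),interpolation=cv2.INTER_CUBIC)
b=cv2.resize(S["image"][270:390,90:210],(440,440),interpolation=cv2.INTER_CUBIC)
cv2.imwrite('pics/fin.png',np.hstack([a,b])[:,:,::-1])
for u in (260,280,300): print(u,g[92:120,u].tolist())
print(flatrect(f,.078,(220,90,340,268),50))
for v in range(94,120): 
    pass
P=None
for v0 in (103,104,105,106):
    P=on_z(f,[(280,v0)],.078)[0];print(v0,P.round(4),[proj(f,[P[0],P[1],z])[0,1].round(2) for z in(.06,.042,.006)])
E
```

```text
[ 0.5985 -0.2942  0.1843] 39.9167
260 [122, 125, 124, 126, 125, 125, 128, 127, 111, 113, 127, 129, 116, 109, 123, 163, 172, 171, 170, 169, 173, 170, 173, 171, 170, 169, 169, 171]
280 [134, 137, 138, 136, 137, 135, 136, 137, 109, 117, 129, 129, 118, 107, 136, 168, 173, 172, 172, 172, 169, 172, 170, 171, 170, 170, 171, 168]
300 [128, 127, 129, 130, 127, 129, 128, 128, 108, 116, 130, 129, 118, 106, 129, 168, 171, 172, 172, 172, 172, 172, 172, 171, 171, 169, 173, 171]
(array([ 599.4, -279.9]), array([112.4,  48.1]), 85.1)
103 [ 0.6043 -0.2251  0.078 ] [np.float64(101.28), np.float64(99.79), np.float64(97.33)]
104 [ 0.6042 -0.2257  0.078 ] [np.float64(102.21), np.float64(100.66), np.float64(98.1)]
105 [ 0.6042 -0.2263  0.078 ] [np.float64(103.14), np.float64(101.53), np.float64(98.87)]
106 [ 0.6041 -0.2269  0.078 ] [np.float64(104.08), np.float64(102.4), np.float64(99.64)]
```

View pics/fin.png

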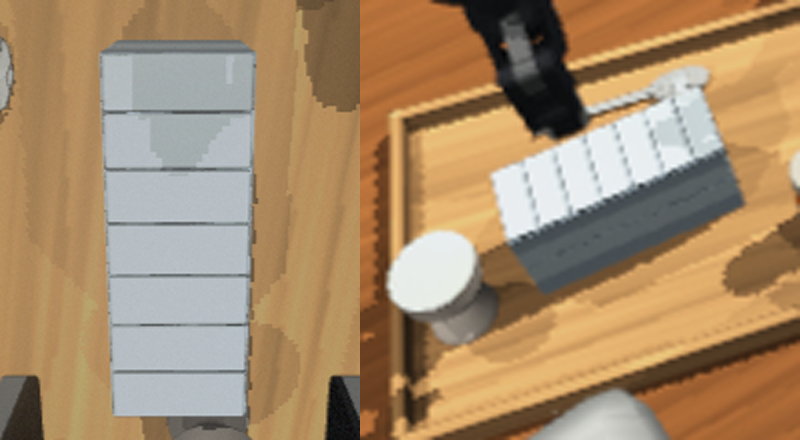

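The final view shows the lidded row on top and the pile square. The top edge is at v≈106 and the bottom edge at v≈100, against 99.6 expected for a flush stack. The egg cup, spoon and vial are where they were, so I'll hand in.

```bash
python3 -c "
from plant import *
print(sign_off())"
```

```text
the job is handed in; nothing more can be done
None
```

The job is handed in at about 40 s of the allowed 72 s. The pill splitter is on the middle of the coaster, and the open row and then the lidded row are on the lower half, flush to within about half a millimetre in the last camera measurements.

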